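Slide the watch holder to the line under the magnifier

TASK

Clear the amber jar out of the way by standing it upright in the wooden tray beside the tin, then push the orange holder, with the watch lying on it, under the magnifier until its front edge lies along the white scribed line, and between the two ticks on that line. Stop at the line without overrunning it, do not push the jar with the holder or handle the watch, do not bump the magnifier, and leave everything else where it is.

Things in the scene. Friction and masses are not known exactly. Their poses are not given: they have to be found in the camera images.
- mat: Blue bench mat, 350 (its x) x 290 (its y) x 3 mm, fixed; origin under its centre, x axis pointing away from the robot towards the line and magnifier (yaw varies), y to the left. Its top is 3 mm above the table. It carries the magnifier, which turns with it.
- line (a point): Middle of the white scribed line on the mat's top face, 115 mm ahead (+x) of the mat's centre. The line is 250 mm long, 2 mm wide, runs along this frame's y, shows on both sides of the magnifier, and is crossed by two small ticks, 75 mm to either side of this point; its x points away from the robot, square to the line. Nothing stops the holder there.
- magnifier_edge (a point): Bench magnifier fixed over the line: a clear rectangular lens in a white frame, 150 mm (along the mat's x) x 200 mm (along y) x 14 mm thick. This point is the middle of the lower near edge of the frame, 95 mm before the line, 115 mm above the mat's top; axes as the mat's. The space below is open to the front and sides; its post and base stand beyond the line, 62 to 115 mm past it.
- holder_mid (a point): Watch holder: loose orange plastic block, 90 x 90 x 28 mm, about 0.3 kg (varies), too wide to grasp, with a round black pad on top; it slides stiffly on the mat. The point is its centre, half-way up (14 mm above the mat); x towards its front (far) face, y left. Front and rear faces lie 45 mm from it along x. It starts 205 to 220 mm before the line, up to 30 mm to either side, turned up to 0.35 rad.
- front_left (a point): Lower left corner of the holder's front edge (45 mm ahead, 45 mm left of its centre, level with its underside).
- front_right (a point): Lower right corner of the holder's front edge (45 mm ahead, 45 mm right of its centre, level with its underside).
- watch_mid (a point): Round steel watch head, diameter 40 mm, 11 mm thick, lying loose on the middle of the holder's pad; the point is its centre.
- jar_mid (a point): Closed amber glass jar with a black lid, standing in the holder's way just before the magnifier: diameter 40 mm up to 70 mm, then the lid of diameter 37 mm up to 90 mm; about 0.14 kg. The point is its centre, 45 mm above its underside.
- tray_in (a point): Wooden tray at one side of the mat (left or right), fixed: 180 (x) x 115 (y) mm outside, walls 4 mm thick and 14 mm high, floor 4 mm thick. The point is the centre of its inner floor; axes as the tray's.
- tin: Low round aluminium tin, diameter 44 mm, height 20 mm, standing in the tray: leave it. Origin under its centre.
- timer: Grey timing machine with a screen, 140 x 110 x 56 mm, fixed, at the other side of the mat from the tray. Origin under its centre.
- oil_left: Small oil bottle, red cap, diameter 26 mm, height 60 mm, on the left of the mat: leave it. Origin under its centre.
- oil_right: Small oil bottle, green cap, diameter 26 mm, height 60 mm, on the right of the mat: leave it. Origin under its centre.
- screwdriver: Screwdriver 120 mm long lying on the left margin of the mat along its x: leave it. Origin under its middle.
- cup: White plastic cup, diameter 48 mm, height 30 mm, beyond and left of the mat: leave it. Origin under its centre.
- loupe: Black eye loupe, cone of diameter 40 mm, height 30 mm, beyond and right of the mat: leave it. Origin under its centre.
- dish: Small glass dish, diameter 60 mm, height 20 mm, beyond the left side place: leave it. Origin under its centre.

How it is judged:
By the outcome, as a careful person would: the job done as asked, in the order asked, and still so for the second after the job is handed in, with the robot touching nothing.
It also fails if it takes over 51 s, if anything falls off the work surface, if the arm or the gripper's body presses on something with over 40 N, if the wrist force passes 120 N, or if a joint passes its speed limit or range.

ROBOT

A 6-joint arm with a two-finger parallel gripper is mounted at the origin on the work surface. World frame = base frame: x ahead of the robot, y to its left, z up, the work surface at z = 0. Lengths are in m, angles in rad, forces in N, time in s.
With the tool pointing down it reaches from about 0.375 to 0.75 m from the base axis. Payload 9 kg.
Tool frame: the origin (TCP) lies midway between the tips of the shut fingers; the grasp point (between the pads) lies 19 mm behind it; z points along the fingers, y is the line along which they close (so a half turn about z gives the same grasp; the last joint's range is limited). The gripper opens to 85 mm and grips with 20 to 120 N. Pads are 22 mm wide; open, the fingers measure 114 mm over their backs; the gripper's body (76 mm by 85 mm) begins 54 mm behind the grasp point. The pads swing forward as they close: fully open they stand 13 mm farther back than shut.
Start: joints at [1.029, 0.104, 0.097, 1.564, 0, 1.353], TCP at [0.191, 0.569, 0.231] pointing down, gripper open.
Joint ranges: [-2.99, 2.99], [-0.84, 1.86], [-1.1, 1.16], [-1.84, 2.11], [-1.51, 1.56], [-3.14, 3.14]. Speed limits (rad/s): [2.22, 2.22, 2.57, 3.14, 3.14, 3.14].

INTERFACE

Orientations are given as [roll, pitch, yaw] about the fixed x, y, z axes, in that order (R = Rz(yaw) Ry(pitch) Rx(roll)).
In Python, from cell import * gives the robot as it stands.
- The arm moves only by the shell command python3 -m jog 'ROWS'. ROWS is JSON, a list of rows, each a list of 5 numbers: the shift along the tool's x, y, z in m, then the turn about the tool's z in rad, then the opening, from 0 (shut) to 1 (fully open). In form: [[tx, ty, tz, spin, fingers], ...]. A call has 1 to 5 rows; each row is the pose to reach, as a shift and turn from the pose commanded when the call began, along the tool's axes at that moment; what a row does not reach only later rows make up. A row lasts 1/8 s, in which the tool goes at most 62.5 mm and 10.7 degrees, less where a joint would pass 70% of its speed; a pose out of reach is approached as far as the arm can. A call with a gripper value outside its range is refused whole. The fingers move at their own pace and stop on an object; the grip force is fixed at half the most. Time passes only in rows, so rows that repeat a pose let the fingers close. It gives the time, the measured TCP pose, the force, the opening and the grip force at its end, in the units of the state.
- get_state(): the state, without advancing time (a new reading comes with each control period).
- get_image(name): name is "scene" or "top"; returns the picture (420x560x3 uint8, red, green, blue); there is no depth.
- get_calibration(name): a dict with "camera_matrix" (3x3 intrinsics, pixels), "extrinsics" (4x4, takes a point from camera to world coordinates). Camera axes: x right, y down, z forward; pixel columns grow to the right and rows downward; lengths in m; the calibration is good to about 2 mm. A picture is of the moment at which its call begins. get_calibration takes no time and is no camera call.
- close_job(): hands the job in; it is judged then, once.
Trained networks look in the newest picture that a camera, given by its name, has taken for a name from the list of things; names that differ only in an ending like _2 or _b are one class to them, and where a whole thing is asked for, a point or a joint stands for the part that bears it (a point fixed in the world has none). Each returns a list of dicts, best first, with "conf" (0 to 1); they miss things now and then, are a little off and sometimes report something else, mostly with a low value. They report only what shows in the picture. A call takes as long as a camera call.
- find_in(camera, target): "location" ([x, y, z] in m, in world coordinates, good to about 4 mm: the middle of the surface that is visible of it).
The state is a dict: "clock": time; "joints": joint angles; "dq": joint speeds; "tau": joint torques, N m; "position": TCP position; "tcp_rot": TCP orientation; "contact_force": force on the tool from outside, world axes, zero at the start; "torque": the same for the moment, N m; "finger_gap": finger opening in m; "gripper_force": force on a finger pad.
Only numpy, scipy, OpenCV 4.12 (cv2) and the standard library are available. Lean on these libraries where they do the work, as an engineer would, in place of code of your own. Each camera call takes 0.05 s, during which the arm holds its last target. There are 200 camera calls.

## Working session

There is one attempt and no reset: what is moved stays moved. The work goes in short steps, Python scripts to look and compute and a shell command to move; the robot and the scene stay as the last step left them, time stands still between calls to the robot, and variables do not carry over. Pictures are saved under pics/ and viewed, at most 10 in all, crops included, and the job is handed in when it is done.

```bash
mkdir -p pics; ls
python3 - <<'E'
from cell import *
import cv2, numpy as np
for n in ("scene","top"):
    im=get_image(n); cv2.imwrite(f"pics/{n}0.png",im[:,:,::-1])
    c=get_calibration(n); print(n,np.round(c["camera_matrix"],1).tolist(),np.round(c["extrinsics"],3).tolist())
    for t in ["mat","line","magnifier_edge","holder_mid","front_left","front_right","watch_mid","jar_mid","tray_in","tin","timer"]:
        print(t,[(np.round(r["location"],3).tolist(),round(r["conf"],2)) for r in find_in(n,t)[:2]])
print(get_state())
E
```

```text
pics
scene [[458.6, 0.0, 280.7], [0.0, 458.6, 217.8], [0.0, 0.0, 1.0]] [[0.878, 0.311, -0.364, 0.961], [0.479, -0.587, 0.652, -0.686], [-0.011, -0.747, -0.665, 0.825], [0.0, 0.0, 0.0, 1.0]]
mat [([0.694, -0.083, 0.004], 0.57), ([0.726, -0.064, 0.13], 0.28)]
line [([0.695, -0.084, 0.002], 0.98), ([0.506, -0.331, 0.053], 0.68)]
magnifier_edge [([0.73, -0.065, 0.129], 0.6)]
holder_mid [([0.52, -0.06, 0.031], 0.69)]
front_left [([0.475, 0.321, 0.005], 0.67), ([0.52, -0.06, 0.034], 0.59)]
front_right [([0.52, -0.054, 0.037], 0.72), ([0.472, 0.319, 0.006], 0.37)]
watch_mid [([0.511, -0.036, 0.042], 0.48), ([0.508, 0.105, 0.029], 0.35)]
jar_mid [([0.589, -0.044, 0.093], 0.52), ([0.518, -0.055, 0.036], 0.43)]
tray_in [([0.474, 0.317, 0.006], 0.88)]
tin [([0.694, -0.083, 0.003], 0.74), ([0.538, 0.301, 0.022], 0.67)]
timer [([0.505, -0.33, 0.051], 0.93)]
top [[438.5, 0.0, 276.4], [0.0, 438.5, 209.1], [0.0, 0.0, 1.0]] [[0.018, -0.996, 0.092, 0.471], [-0.999, -0.015, 0.029, 0.009], [-0.027, -0.093, -0.995, 1.038], [0.0, 0.0, 0.0, 1.0]]
mat [([0.636, -0.036, 0.004], 0.85)]
line [([0.636, -0.036, 
[... 394 characters left out ...]
[0.488, -0.315, 0.048], 0.95)]
{'clock': 1.2, 'joints': array([1.02932651e+00, 1.04105603e-01, 9.73054688e-02, 1.56387874e+00,
       3.27571816e-05, 1.35310339e+00]), 'dq': array([ 0.00065889,  0.00055365, -0.00144824, -0.0003585 ,  0.00158701,
        0.00150619]), 'tau': array([-4.85004803e-04, -5.56755960e+01,  5.03773534e+01,  4.73457967e-04,
       -1.26140303e-04, -5.99717993e-06]), 'position': array([0.19089002, 0.56887028, 0.23133042]), 'tcp_rot': array([ 3.14147090e+00, -6.61772018e-06,  2.81781578e+00]), 'contact_force': array([ 0.00568928, -0.47704688, -0.21937626]), 'torque': array([ 0.01575305,  0.02003168, -0.04713074]), 'gripper_force': 0.0, 'finger_gap': 0.08520234925436568}
```

View pics/top0.png

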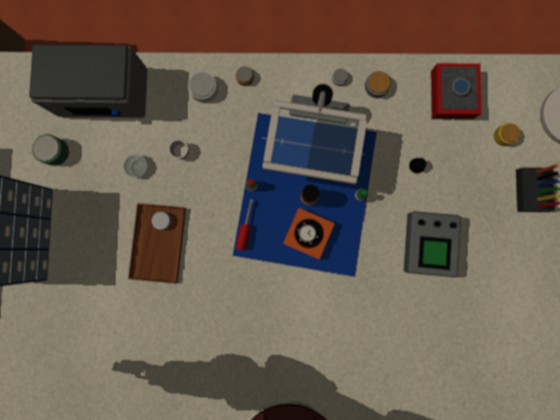

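View pics/scene0.png

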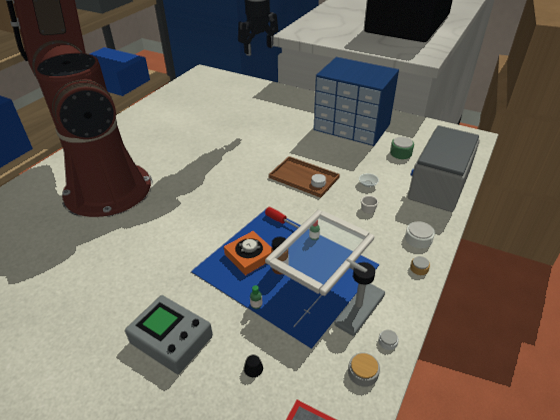

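Top view: mat with corners near (258,114), (376,131), (355,275), (234,257). The holder is at (309,234), turned, with the watch on it. The jar is at (310,194), just before the magnifier frame; the tray is on the left at (158,243) with the tin at (160,220); the line runs from about (262,138) to (355,152). Next I'll measure these by colour.

```bash
cat > h.py <<'E'
from cell import *
import cv2, numpy as np
def world(name,px,z):
    c=get_calibration(name);K=np.array(c["camera_matrix"]);T=np.array(c["extrinsics"])
    px=np.atleast_2d(px).astype(float)
    d=np.c_[px,np.ones(len(px))]@np.linalg.inv(K).T@T[:3,:3].T
    return (T[:3,3]+d*((z-T[2,3])/d[:,2])[:,None])[:,:2]
def pix(name,p):
    c=get_calibration(name);K=np.array(c["camera_matrix"]);T=np.array(c["extrinsics"])
    q=(np.atleast_2d(p)-T[:3,3])@T[:3,:3]@K.T
    return q[:,:2]/q[:,2:]
def rect(name,mask,z):
    n,l,s,_=cv2.connectedComponentsWithStats(mask.astype(np.uint8))
    k=1+np.argmax(s[1:,4]); v,u=np.nonzero(l==k)
    w=world(name,np.r_[np.c_[u-.4,v-.4],np.c_[u+.4,v+.4],np.c_[u+.4,v-.4],np.c_[u-.4,v+.4]],z)
    r=cv2.minAreaRect((w*1000).astype(np.float32))
    return r
def hsv(im): return cv2.cvtColor(im,cv2.COLOR_RGB2HSV).astype(int)
E
python3 - <<'E'
from h import *
im=get_image("top");h=hsv(im)
H,S,V=h[...,0],h[...,1],h[...,2]
orange=(H>=3)&(H<=18)&(S>170)&(V>110)
orange[:180]=0;orange[280:]=0;orange[:,:265]=0;orange[:,350:]=0
print("holder",rect("top",orange,0.031),orange.sum())
blue=(H>100)&(H<130)&(S>120); blue[:100]=0;blue[290:]=0;blue[:,:225]=0;blue[:,390:]=0
print("mat",rect("top",blue,0.003))
print(cv2.boxPoints(rect("top",blue,0.003)))
wood=(H>=3)&(H<=18)&(S>90); wood[:195]=0;wood[290:]=0;wood[:,:120]=0;wood[:,195:]=0
print("tray",rect("top",wood,0.014),cv2.boxPoints(rect("top",wood,0.014)))
print(world("top",[[309.5,192]],.09), world("top",[[160.5,220]],.02))
for a,b,n in((170,110,"a"),):
    c=np.hstack([cv2.resize(im[95:285,225:390],None,fx=3,fy=3,interpolation=3),cv2.resize(im[195:290,120:200],(300,570*300//300),interpolation=3)])
    cv2.imwrite("pics/crop1.png",c[:,:,::-1])
E
```

```text
holder ((510.1953430175781, -36.595191955566406), (89.38720703125, 89.30999755859375), 67.5423355102539) 713
mat ((606.6749267578125, -28.591217041015625), (289.05517578125, 347.71124267578125), 81.27373504638672)
[[ 412.90494  -145.06949 ]
 [ 756.5912   -197.82214 ]
 [ 800.44495    87.887054]
 [ 456.75867   140.63971 ]]
tray ((482.569580078125, 318.471923828125), (119.10820770263672, 180.37245178222656), 85.76799774169922) [[388.23447 265.7355 ]
 [568.11505 252.4249 ]
 [576.90466 371.20834]
 [397.0241  384.51895]]
[[ 0.59715939 -0.03501835]] [[0.53536837 0.3094866 ]]
```

View pics/crop1.png

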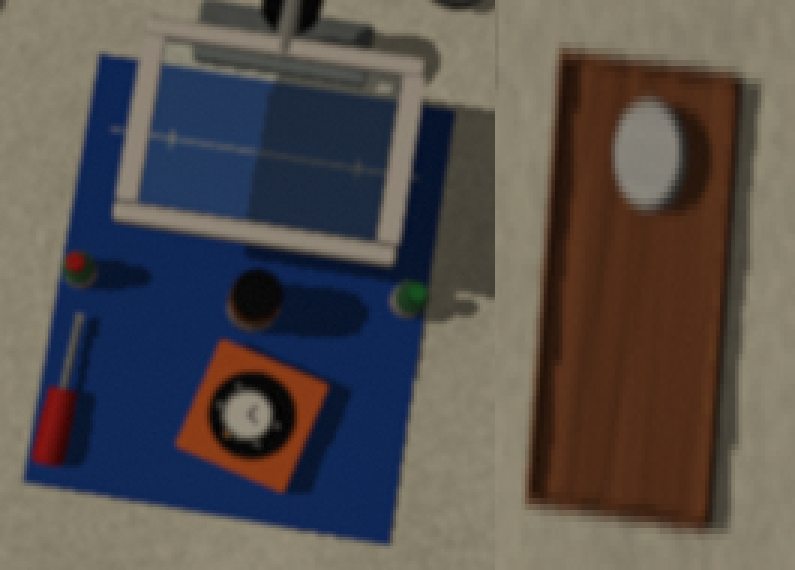

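The sizes match. Mat yaw is about -0.153, the line middle is (0.720, -0.046), and the holder is at (0.510, -0.037) with yaw -0.39. The jar is at about (0.592, -0.036) and the tray centre at about (0.483, 0.320), with the tin at (0.535, 0.309). I'll start with the jar: grip high on the lid so the gripper's body stays above the magnifier.

```bash
cat > go.py <<'E'
import sys; from cell import *; import numpy as np
x,y,z,yaw=map(float,sys.argv[1:]); s=get_state(); p=s["position"]; w=s["tcp_rot"][2]
d=np.array([x,y,z])-p
print("pos",p.round(4),"yaw",round(w,4),"t",s["clock"],"F",np.round(s["contact_force"],1))
print("shift",np.round([d@[np.cos(w),np.sin(w),0],d@[np.sin(w),-np.cos(w),0],-d[2]],4),"spin",round((w-yaw+np.pi)%(2*np.pi)-np.pi,4))
E
python3 go.py .587 -.035 .16 2.989
python3 - <<'E'
from h import *
print(world("top",[[310.3,193.7]],.093))
E
```

```text
pos [0.1909 0.5689 0.2313] yaw 2.8178 t 1.25 F [ 0.4  0.9 -0.7]
shift [-0.5676 -0.4465  0.0713] spin -0.1712
[[ 0.59307211 -0.03664995]]
```

```bash
python3 -m jog '[[-0.568,-0.447,0.03,-0.171,1],[-0.568,-0.447,0.03,-0.171,1],[-0.568,-0.447,0.03,-0.171,1],[-0.568,-0.447,0.03,-0.171,1],[-0.568,-0.447,0.03,-0.171,1]]'; python3 go.py .587 -.035 .16 2.989
```

```text
clock: 1.88
position: [0.3629, 0.306, 0.2185]
tcp_rot: [3.141, 0.001, 2.989]
contact_force: [0.8, 0.7, 0.5]
finger_gap: 0.0857
gripper_force: 0.0
pos [0.3629 0.306  0.2185] yaw 2.9891 t 1.875 F [0.8 0.7 0.5]
shift [-0.2733 -0.3031  0.0585] spin 0.0001
```

```bash
python3 -m jog '[[-0.273,-0.303,0.058,0,1],[-0.273,-0.303,0.058,0,1],[-0.273,-0.303,0.058,0,1],[-0.273,-0.303,0.058,0,1],[-0.273,-0.303,0.058,0,1]]' >/dev/null; python3 go.py .587 -.035 .16 2.989
python3 -m jog '[[-0.04,-0.05,0.01,0,1],[-0.04,-0.05,0.01,0,1],[-0.04,-0.05,0.01,0,1]]' >/dev/null; python3 go.py .588 -.036 .062 2.989
```

```text
pos [0.5328 0.047  0.1743] yaw 2.9885 t 2.5 F [ 0.1  0.5 -0.6]
shift [-0.0661 -0.0728  0.0143] spin -0.0005
pos [ 0.5635 -0.0065  0.1642] yaw 2.988 t 2.875 F [0.8 0.9 0. ]
shift [-0.0288 -0.0254  0.1022] spin -0.001
```

```bash
python3 -m jog '[[-0.029,-0.0255,0,0,1],[-0.029,-0.0255,0,0,1],[-0.029,-0.0255,0.05,0,1],[-0.029,-0.0255,0.102,0,1],[-0.029,-0.0255,0.102,0,1]]';python3 go.py .588 -.036 .062 2.989
python3 - <<'E'
from h import *
cv2.imwrite("pics/s1.png",cv2.resize(get_image("scene")[180:320,180:400],None,fx=3.5,fy=3.5,interpolation=3)[:,:,::-1])
E
```

```text
clock: 3.5
position: [0.5849, -0.0336, 0.0589]
tcp_rot: [3.14, -0.007, 2.99]
contact_force: [-1.5, -0.2, 0.9]
finger_gap: 0.0854
gripper_force: 0.0
pos [ 0.5849 -0.0336  0.0589] yaw 2.9904 t 3.5 F [-1.5 -0.2  0.9]
shift [-0.0035 -0.0019 -0.0031] spin 0.0014
```

View pics/s1.png

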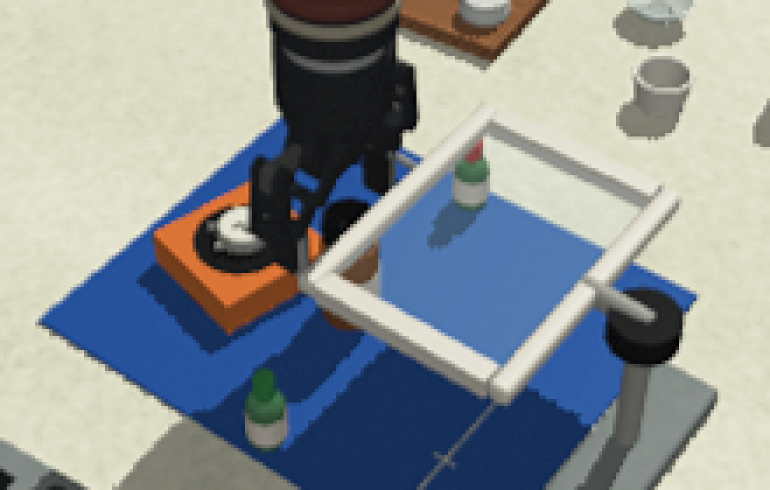

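The fingers straddle the jar's lid and the body is clear of the frame. Close and lift.

```bash
python3 -m jog '[[-0.001,-0.002,-0.002,0,0],[-0.001,-0.002,-0.002,0,0],[-0.001,-0.002,-0.002,0,0],[-0.001,-0.002,-0.002,0,0],[-0.001,-0.002,-0.002,0,0]]'
python3 -m jog '[[0,0,0,0,0],[0,0,-0.02,0,0],[0.0,0,-0.05,0,0],[0,0,-0.1,0,0],[0,0,-0.1,0,0]]';python3 go.py .458 .322 .16 2.989
```

```text
clock: 4.18
position: [0.5907, -0.0385, 0.0667]
tcp_rot: [3.142, 0.004, 2.989]
contact_force: [-1.1, 1.3, 8.4]
finger_gap: 0.0363
gripper_force: 58.9
clock: 4.8
position: [0.5916, -0.039, 0.1704]
tcp_rot: [-3.141, 0.008, 2.989]
contact_force: [0.4, -0.1, -2.0]
finger_gap: 0.0362
gripper_force: 60.2
pos [ 0.5916 -0.039   0.1704] yaw 2.9887 t 4.8 F [ 0.4 -0.1 -2. ]
shift [0.1871 0.3364 0.0104] spin -0.0003
```

```bash
python3 -m jog '[[0.015,0.03,0,0,0],[0.04,0.075,0,0,0],[0.065,0.12,0,0,0],[0.09,0.165,0,0,0],[0.115,0.21,0,0,0]]' >/dev/null
python3 -m jog '[[0.025,0.045,0,0,0],[0.047,0.085,0,0,0],[0.065,0.115,0,0,0],[0.073,0.127,0,0,0],[0.073,0.127,0,0,0]]';python3 go.py .458 .322 .070 2.989
python3 - <<'E'
from h import *
print([(np.round(r["location"],3).tolist(),round(r["conf"],2)) for r in find_in("top","jar_mid")[:2]])
cv2.imwrite("pics/s2.png",cv2.resize(get_image("scene")[80:260,200:440],None,fx=3,fy=3,interpolation=3)[:,:,::-1])
E
```

```text
clock: 6.05
position: [0.4544, 0.3236, 0.1643]
tcp_rot: [-3.141, -0.0, 2.99]
contact_force: [-0.6, -0.6, -1.1]
finger_gap: 0.0367
gripper_force: 60.3
pos [0.4544 0.3236 0.1643] yaw 2.9899 t 6.05 F [-0.6 -0.6 -1.1]
shift [-0.0038 -0.001   0.0943] spin 0.0009
[([0.591, -0.034, 0.092], 0.78), ([0.708, 0.276, 0.015], 0.4)]
```

View pics/s2.png

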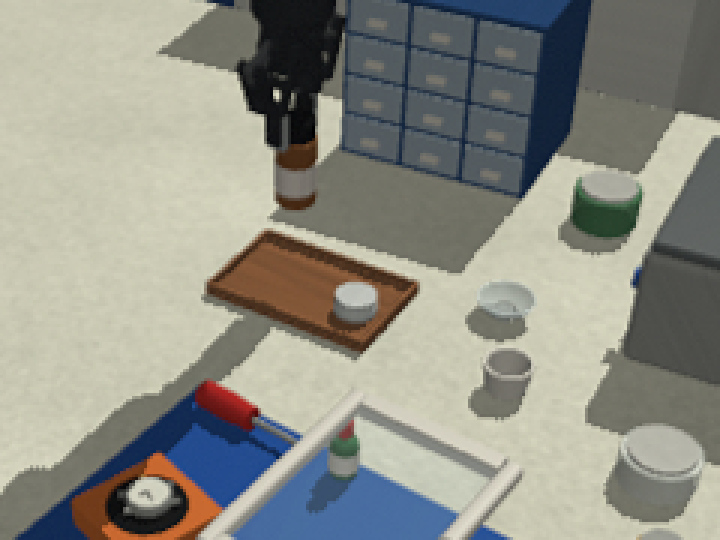

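Jar hangs upright and is above the tray, well clear of the tin. Lower it.

```bash
python3 -m jog '[[-0.003,-0.001,0.04,0,0],[-0.003,-0.001,0.075,0,0],[-0.003,-0.001,0.088,0,0],[-0.003,-0.001,0.092,0,0],[-0.003,-0.001,0.092,0,0]]'
python3 -m jog '[[0,0,0.001,0,0],[0,0,0.002,0,0],[0,0,0.002,0,0]]'
```

```text
clock: 6.78
position: [0.4583, 0.322, 0.0735]
tcp_rot: [3.141, 0.001, 2.988]
contact_force: [0.1, 0.1, -0.9]
finger_gap: 0.0363
gripper_force: 60.3
clock: 7.15
position: [0.4576, 0.3221, 0.0706]
tcp_rot: [3.141, 0.0, 2.989]
contact_force: [-0.6, -0.2, -0.8]
finger_gap: 0.036
gripper_force: 60.3
```

```bash
python3 -m jog '[[0,0,0.001,0,0],[0,0,0.002,0,0],[0,0,0.002,0,0]]'; python3 -m jog '[[0,0,0.001,0,0],[0,0,0.001,0,0],[0,0,0.001,0,0]]'
```

```text
clock: 7.52
position: [0.4574, 0.322, 0.0682]
tcp_rot: [-3.142, -0.0, 2.989]
contact_force: [0.5, -0.3, -0.3]
finger_gap: 0.0365
gripper_force: 60.3
clock: 7.9
position: [0.4578, 0.3221, 0.0679]
tcp_rot: [3.141, 0.001, 2.989]
contact_force: [-1.2, -0.3, 5.1]
finger_gap: 0.036
gripper_force: 60.7
```

```bash
python3 -m jog '[[0,0,0,0,1],[0,0,0,0,1],[0,0,0,0,1],[0,0,0,0,1],[0,0,-0.03,0,1]]'; python3 -m jog '[[0,0,-0.04,0,1],[0,0,-0.08,0,1],[0,0,-0.08,0,1]]'
python3 go.py .400 -.022 .16 2.989
```

```text
clock: 8.52
position: [0.4558, 0.3213, 0.0953]
tcp_rot: [-3.139, -0.004, 2.989]
contact_force: [1.1, -0.2, 0.2]
finger_gap: 0.0855
gripper_force: 0.0
clock: 8.9
position: [0.4593, 0.3228, 0.181]
tcp_rot: [3.139, 0.005, 2.989]
contact_force: [-0.5, 0.1, 0.4]
finger_gap: 0.0855
gripper_force: 0.0
pos [0.4593 0.3228 0.181 ] yaw 2.9888 t 8.9 F [-0.5  0.1  0.4]
shift [ 0.0061 -0.3498  0.021 ] spin -0.0002
```

```bash
python3 -m jog '[[0.01,-0.06,0,0,0.5],[0.02,-0.12,0,0,0.5],[0.022,-0.18,0.01,0,0.5],[0.022,-0.24,0.02,0,0.5],[0.022,-0.3,0.02,0,0.5]]'>/dev/null; python3 go.py .430 -.024 .16 2.989;python3 -m jog '[[0,-0.04,0,0,0.5],[0,-0.06,0,0,0.5],[0,-0.06,0,0,0.5]]'; python3 go.py .430 -.024 .010 2.989
python3 - <<'E'
from h import *
im=get_image("top");h=hsv(im);H,S,V=h[...,0],h[...,1],h[...,2]
print([(np.round(r["location"],3).tolist(),round(r["conf"],2)) for r in find_in("top","jar_mid")[:2]])
cv2.imwrite("pics/t2.png",cv2.resize(im[95:295,110:390],None,fx=2.8,fy=2.8,interpolation=3)[:,:,::-1])
E
```

```text
pos [0.3888 0.0275 0.1556] yaw 2.9894 t 9.525 F [ 1.6 -0.7 -0. ]
shift [-0.0485 -0.0447 -0.0044] spin 0.0004
clock: 9.9
position: [0.3806, -0.0313, 0.1565]
tcp_rot: [3.141, -0.001, 2.986]
contact_force: [-0.8, -0.1, 1.1]
finger_gap: 0.0429
gripper_force: 0.0
pos [ 0.3806 -0.0313  0.1565] yaw 2.9859 t 9.9 F [-0.8 -0.1  1.1]
shift [-0.0477  0.0149  0.1465] spin -0.0031
[([0.462, 0.313, 0.091], 0.6)]
```

View pics/t2.png

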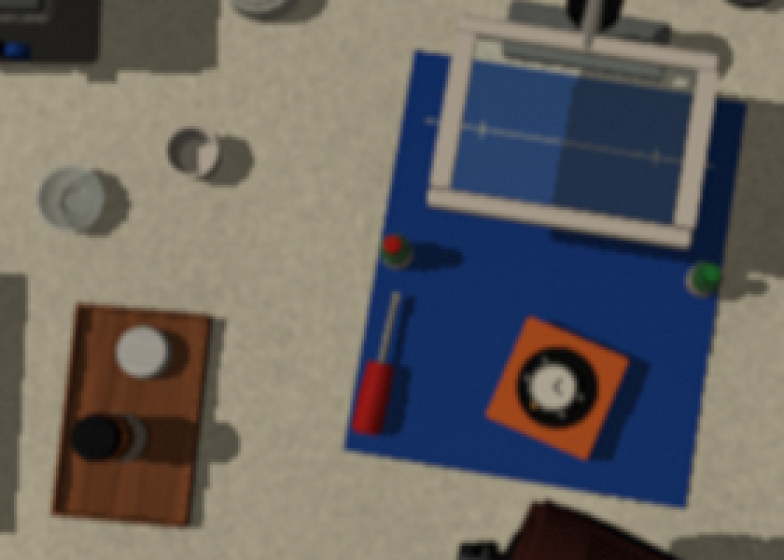

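The jar stands upright in the tray at crop (95,437), clear of the tin (143,352). The holder is untouched at (557,388). Ticks are at (483,130) and (656,157). Now I'll go down behind the holder.

```bash
python3 -c "
from h import *
w=world('top',[[282.3,141.2],[344.1,150.9]],.003); print(w,w.mean(0),np.linalg.norm(w[0]-w[1]))"
python3 -m jog '[[-0.048,0.015,0,-0.003,0.5],[-0.048,0.015,0.05,-0.003,0.5],[-0.048,0.015,0.1,-0.003,0.5],[-0.048,0.015,0.145,-0.003,0.5],[-0.048,0.015,0.145,-0.003,0.5]]'; python3 go.py .430 -.024 .010 2.989
```

```text
[[ 0.73090608  0.02756433]
 [ 0.70892469 -0.12052114]] [ 0.71991538 -0.04647841] 0.14970801229044253
clock: 10.62
position: [0.4277, -0.0206, 0.0092]
tcp_rot: [3.14, -0.007, 2.994]
contact_force: [-0.3, -0.1, -0.3]
finger_gap: 0.0429
gripper_force: 0.0
pos [ 0.4277 -0.0206  0.0092] yaw 2.9936 t 10.625 F [-0.3 -0.1 -0.3]
shift [-0.0027 -0.003  -0.0008] spin 0.0046
```

```bash
python3 -m jog '[[-0.008,-0.001,0,0.002,0.5],[-0.015,-0.001,0,0.003,0.5],[-0.021,-0.001,0,0.003,0.5],[-0.027,-0.001,0,0.003,0.5],[-0.033,-0.001,0,0.003,0.5]]'
python3 -m jog '[[-0.006,0,0,0,0.5],[-0.012,0,0,0,0.5],[-0.018,0,0,0,0.5],[-0.024,0,0,0,0.5],[-0.03,0,0,0,0.5]]'; python3 go.py .720 -.046 .010 2.99
python3 - <<'E'
from h import *
im=get_image("top");h=hsv(im);H,S,V=h[...,0],h[...,1],h[...,2]
cv2.imwrite("pics/t3.png",np.hstack([cv2.resize(im[125:265,240:380],None,fx=2.8,fy=2.8,interpolation=3),cv2.resize(get_image("scene")[190:330,190:330],None,fx=2.8,fy=2.8,interpolation=3)])[:,:,::-1])
E
```

```text
clock: 11.25
position: [0.4635, -0.029, 0.0125]
tcp_rot: [-3.142, -0.0, 2.989]
contact_force: [-2.8, -0.5, 1.2]
finger_gap: 0.043
gripper_force: 0.8
clock: 11.88
position: [0.4931, -0.0333, 0.0123]
tcp_rot: [3.141, -0.0, 2.989]
contact_force: [-1.8, -0.1, 2.2]
finger_gap: 0.043
gripper_force: 1.0
pos [ 0.4931 -0.0333  0.0123] yaw 2.9889 t 11.875 F [-1.8 -0.1  2.2]
shift [-0.2261  0.022   0.0023] spin -0.0011
```

View pics/t3.png

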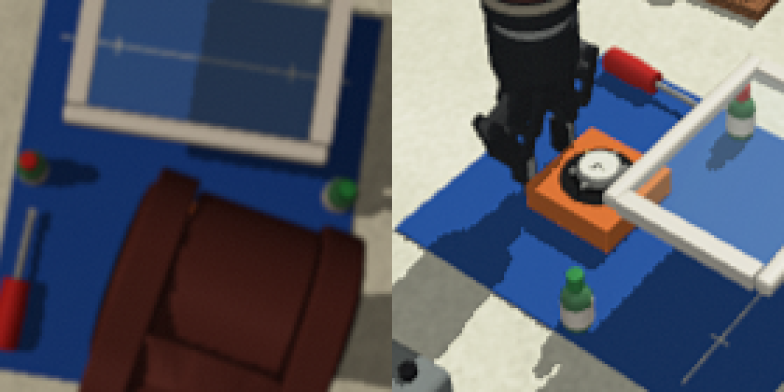

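The push works: the holder is squaring up and the watch is still on its pad. Continuing until the gripper's body comes near the frame.

```bash
python3 -m jog '[[-0.007,0.0006,0,0,0.5],[-0.014,0.0012,0,0,0.5],[-0.021,0.0018,0,0,0.5],[-0.028,0.0024,0,0,0.5],[-0.035,0.003,0,0,0.5]]'
python3 -m jog '[[-0.007,0.0006,0,0,0.5],[-0.014,0.0012,0,0,0.5],[-0.021,0.0018,0,0,0.5],[-0.028,0.0024,0,0,0.5],[-0.034,0.003,0,0,0.5]]'; python3 go.py .720 -.046 .010 2.99
python3 -m jog '[[-0.004,0,0,0,0.5],[-0.008,0,0,0,0.5],[-0.008,0,0,0,0.5]]'; python3 go.py .720 -.046 .010 2.99
```

```text
clock: 12.6
position: [0.5284, -0.0358, 0.0123]
tcp_rot: [3.141, 0.0, 2.989]
contact_force: [-1.6, 0.1, -0.4]
finger_gap: 0.0427
gripper_force: 0.7
clock: 13.22
position: [0.5624, -0.038, 0.0124]
tcp_rot: [3.142, 0.0, 2.989]
contact_force: [-1.7, -0.1, 0.0]
finger_gap: 0.0428
gripper_force: 0.8
pos [ 0.5624 -0.038   0.0124] yaw 2.9888 t 13.225 F [-1.7 -0.1  0. ]
shift [-0.157   0.0161  0.0024] spin -0.0012
clock: 13.6
position: [0.5703, -0.0393, 0.0125]
tcp_rot: [3.142, 0.001, 2.989]
contact_force: [0.1, 0.3, -0.2]
finger_gap: 0.0428
gripper_force: 0.0
pos [ 0.5703 -0.0393  0.0125] yaw 2.9887 t 13.6 F [ 0.1  0.3 -0.2]
shift [-0.149   0.0162  0.0025] spin -0.0013
```

```bash
python3 -m jog '[[0.02,0,0,0,0.5],[0.06,0,0,0,0.5],[0.1,0,-0.03,0.187,1],[0.14,0,-0.06,0.374,1],[0.165,0,-0.06,0.56,1]]'
python3 -m jog '[[0,0,0,0.187,1],[0,0,0,0.374,1],[0,0,0,0.56,1],[0,0,0,0.74,1],[0,0,0,0.93,1]]'; python3 go.py .720 -.046 .010 1.42
python3 - <<'E'
from h import *
im=get_image("top");h=hsv(im);H,S,V=h[...,0],h[...,1],h[...,2]
o=(H>=3)&(H<=18)&(S>150)&(V>70); o[:120]=0;o[230:]=0;o[:,:265]=0;o[:,360:]=0
r=rect("top",o,.031);print(r,cv2.boxPoints(r))
cv2.imwrite("pics/t4.png",np.hstack([cv2.resize(im[115:215,240:380],None,fx=3.9,fy=4,interpolation=3),cv2.resize(get_image("scene")[190:330,190:330],(240,400),interpolation=3)])[:,:,::-1])
E
```

```text
clock: 14.22
position: [0.407, -0.0143, 0.0747]
tcp_rot: [3.14, 0.004, 2.423]
contact_force: [-0.3, 0.8, 0.5]
finger_gap: 0.0855
gripper_force: 0.0
clock: 14.85
position: [0.407, -0.0142, 0.0726]
tcp_rot: [3.141, 0.0, 1.495]
contact_force: [0.3, -0.2, -0.4]
finger_gap: 0.0854
gripper_force: 0.0
pos [ 0.407  -0.0142  0.0726] yaw 1.4952 t 14.85 F [ 0.3 -0.2 -0.4]
shift [-0.0081  0.3145  0.0626] spin 0.0752
((610.6129760742188, -37.593589782714844), (91.19727325439453, 61.99897384643555), 81.03948211669922) [[572.88965   -77.80745  ]
 [634.13196   -87.46402  ]
 [648.3363      2.6202698]
 [587.094      12.27684  ]]
```

View pics/t4.png

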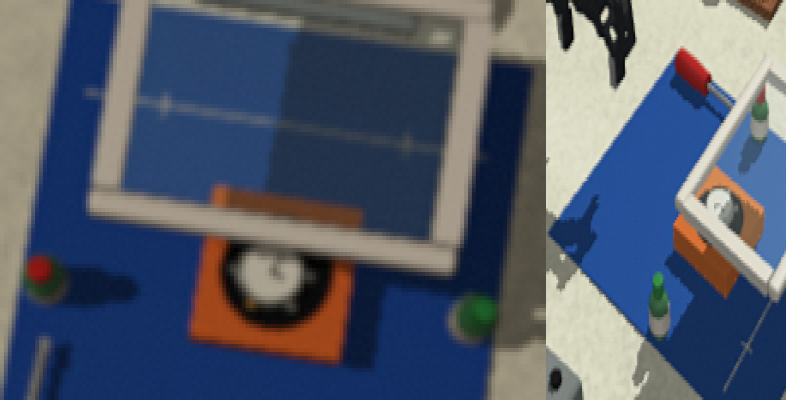

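The holder is square (yaw -0.156), with its rear face about 137.5 mm before the line, centre offset -8 mm, and the watch in place. About 47.5 mm remain. I'll push this with the back of one open finger, which keeps the gripper's body outside the frame.

```bash
python3 go.py .500 -.0207 .002 1.419; python3 -m jog '[[0,0.03,0,0.076,1],[-0.001,0.06,0,0.076,1],[-0.001,0.092,0.02,0.076,1],[-0.001,0.092,0.05,0.076,1],[-0.001,0.092,0.05,0.076,1]]'; python3 go.py .5062 -.0217 .002 1.419
```

```text
pos [ 0.407  -0.0142  0.0726] yaw 1.4989 t 14.95 F [-0.6 -0.3 -0.9]
shift [0.0002 0.0933 0.0706] spin 0.0799
clock: 15.58
position: [0.4966, -0.0208, 0.0202]
tcp_rot: [-3.137, -0.001, 1.429]
contact_force: [-1.3, -0.3, 0.4]
finger_gap: 0.0851
gripper_force: 0.0
pos [ 0.4966 -0.0208  0.0202] yaw 1.4291 t 15.575 F [-1.3 -0.3  0.4]
shift [0.0005 0.0096 0.0182] spin 0.0101
```

```bash
python3 -m jog '[[0,0.002,0.01,0.003,1],[0,0.004,0.018,0.003,1],[0,0.004,0.018,0.003,1],[0,0.004,0.018,0.003,1]]'; python3 go.py .5062 -.0217 .002 1.419
python3 - <<'E'
from h import *
cv2.imwrite("pics/s5.png",cv2.resize(get_image("scene")[150:310,180:400],None,fx=3.5,fy=3.5,interpolation=3)[:,:,::-1])
E
```

```text
clock: 16.08
position: [0.5026, -0.0221, 0.0048]
tcp_rot: [3.141, 0.0, 1.422]
contact_force: [-0.1, 0.2, 0.8]
finger_gap: 0.0857
gripper_force: 0.0
pos [ 0.5026 -0.0221  0.0048] yaw 1.4225 t 16.075 F [-0.1  0.2  0.8]
shift [0.001  0.0035 0.0028] spin 0.0035
```

View pics/s5.png

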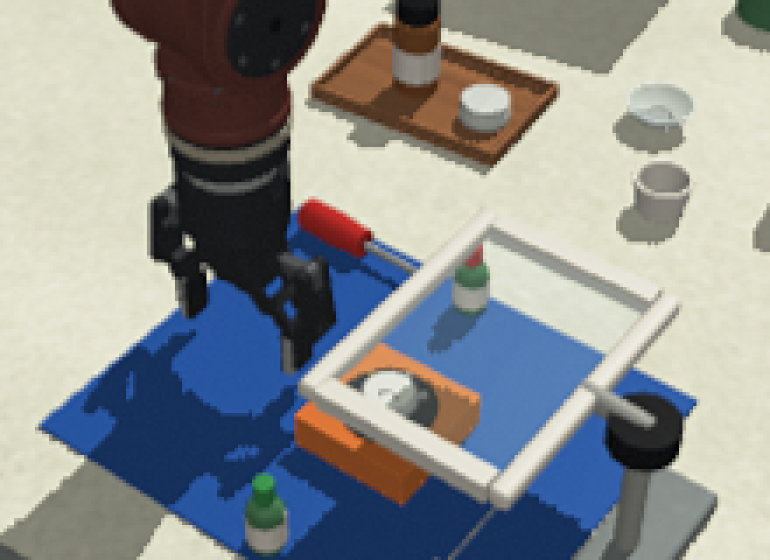

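Run:
```python
from h import *
c=get_calibration("scene");K=np.array(c["camera_matrix"]);T=np.array(c["extrinsics"])
p0=np.array([.5026,-.0221,.0048]);a=-.152;ex=np.array([np.cos(a),np.sin(a),0]);ey=np.array([-np.sin(a),np.cos(a),0])
for n,u,v in(("tip bottom",292,371),("tip front low",306,355),("tip mid front",310,335),("knuckle front low",333,318),("knuckle front top",330,262),("knuckle top back",285,252),("body front mid",290,180),("body front low",288,235)):
  for side in (-.011,.0,.011):
    d=T[:3,:3]@np.linalg.inv(K)@[180+u/3.5-.4,150+v/3.5-.4,1]
    s=((p0+side*ey-T[:3,3])@ey)/(d@ey); q=T[:3,3]+s*d-p0
    print(n,side,"fwd",round(q@ex*1000),"z-above-tcp",round(q[2]*1000))
# rear face & frame
print("state",get_state()["position"])
```

```text
tip bottom -0.011 fwd 50 z-above-tcp 20
tip bottom 0.0 fwd 40 z-above-tcp 5
tip bottom 0.011 fwd 31 z-above-tcp -11
tip front low -0.011 fwd 63 z-above-tcp 44
tip front low 0.0 fwd 54 z-above-tcp 29
tip front low 0.011 fwd 44 z-above-tcp 14
tip mid front -0.011 fwd 67 z-above-tcp 65
tip mid front 0.0 fwd 58 z-above-tcp 51
tip mid front 0.011 fwd 49 z-above-tcp 37
knuckle front low -0.011 fwd 87 z-above-tcp 93
knuckle front low 0.0 fwd 78 z-above-tcp 79
knuckle front low 0.011 fwd 70 z-above-tcp 65
knuckle front top -0.011 fwd 86 z-above-tcp 141
knuckle front top 0.0 fwd 77 z-above-tcp 128
knuckle front top 0.011 fwd 68 z-above-tcp 115
knuckle top back -0.011 fwd 49 z-above-tcp 130
knuckle top back 0.0 fwd 40 z-above-tcp 117
knuckle top back 0.011 fwd 30 z-above-tcp 103
body front mid -0.011 fwd 56 z-above-tcp 193
body front mid 0.0 fwd 47 z-above-tcp 181
body front mid 0.011 fwd 37 z-above-tcp 169
body front low -0.011 fwd 53 z-above-tcp 146
body front low 0.0 fwd 43 z-above-tcp 133
body front low 0.011 fwd 33 z-above-tcp 120
state [ 0.50268556 -0.0221125   0.00483721]
```

The knuckle bulges forward of the finger's back, up to about 115 mm above the TCP, so I'll run with the TCP as low as possible to pass under the frame's 118 mm lower edge. The body stays in front of the frame. I'll advance part-way, then measure the front edge.

```bash
python3 -m jog '[[0,0,0.005,0.003,1],[0,0,0.009,0.003,1],[0,0.006,0.009,0.003,1],[0,0.012,0.009,0.003,1],[0,0.018,0.009,0.003,1]]'
python3 -m jog '[[0,0.004,0,0,1],[0,0.008,0,0,1],[0,0.012,0,0,1],[0,0.016,0,0,1],[0,0.02,0,0,1]]'
python3 -m jog '[[0,0.005,0,0,1],[0,0.01,0,0,1],[0,0.013,0,0,1],[0,0.013,0,0,1]]'; python3 go.py .720 -.046 0 1.419
cat > look.py <<'E'
from h import *
import sys
im=get_image("top");h=hsv(im);H,S,V=h[...,0],h[...,1],h[...,2]
o=(H>=2)&(H<=20)&(S>110)&(V>50); o[:120]=0;o[185:]=0;o[:,:268]=0;o[:,355:]=0
v,u=np.nonzero(o); print(o.sum())
L=np.array([.7199,-.0465]);a=-.151;R=np.array([[np.cos(a),np.sin(a)],[-np.sin(a),np.cos(a)]])
q=(world("top",np.c_[u,v],.031)-L)@R.T*1000
f=[(c,np.percentile(q[abs(q[:,1]-c)<4,0],98)+1) for c in range(-60,61,8) if (abs(q[:,1]-c)<4).sum()>4]
print("y range",q[:,1].min(),q[:,1].max()); print([(c,round(x,1)) for c,x in f])
f=np.array([t for t in f if -48<t[0]<32]); print("front at y=-8, slope",np.polyfit(f[:,0]+8,f[:,1],1)[::-1])
cv2.imwrite(f"pics/{sys.argv[1]}.png",cv2.resize(im[115:205,250:370],None,fx=6,fy=6,interpolation=3)[:,:,::-1])
E
python3 look.py t6
```

```text
clock: 16.75
position: [0.5209, -0.0248, -0.0045]
tcp_rot: [3.141, -0.0, 1.419]
contact_force: [0.6, -0.8, 0.5]
finger_gap: 0.0854
gripper_force: 0.0
clock: 17.38
position: [0.5401, -0.0277, -0.0047]
tcp_rot: [-3.141, -0.0, 1.419]
contact_force: [-1.8, 0.1, 1.0]
finger_gap: 0.0855
gripper_force: 1.0
clock: 17.88
position: [0.5532, -0.0298, -0.0046]
tcp_rot: [3.141, -0.0, 1.419]
contact_force: [0.3, 0.9, -0.6]
finger_gap: 0.0851
gripper_force: 0.0
pos [ 0.5532 -0.0298 -0.0046] yaw 1.4193 t 17.875 F [ 0.3  0.9 -0.6]
shift [ 0.0091  0.1673 -0.0046] spin 0.0003
1437
y range -106.7538138481422 68.5759589457934
[(-60, np.float64(-53.1)), (-52, np.float64(-24.3)), (-44, np.float64(-22.6)), (-36, np.float64(-23.3)), (-28, np.float64(-22.9)), (-20, np.float64(-24.0)), (-12, np.float64(-34.8)), (-4, np.float64(-45.3)), (4, np.float64(-44.6)), (12, np.float64(-43.4)), (20, np.float64(-55.3)), (28, np.float64(-34.5)), (36, np.float64(-33.8)), (44, np.float64(-34.1)), (52, np.float64(-28.3)), (60, np.float64(-44.2))]
front at y=-8, slope [-35.06727387  -0.3824865 ]
```

View pics/t6.png

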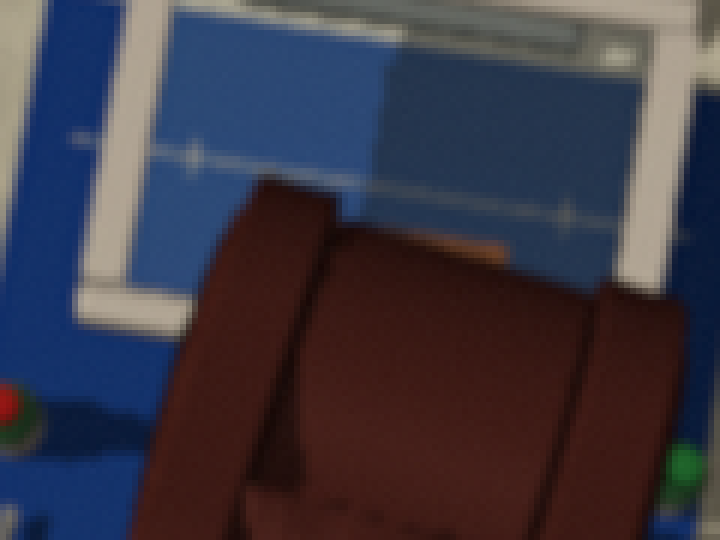

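Only the front-right part of the edge shows, at crop (505,250), which puts the front about 23 mm before the line. That means the finger's back is 54 mm ahead of the TCP. I'll push 18 mm more, back off, and measure with the arm out of view.

```bash
python3 -c "
from h import *
L=np.array([.7199,-.0465]);a=-.151;R=np.array([[np.cos(a),np.sin(a)],[-np.sin(a),np.cos(a)]])
px=np.array([[240+90/3.9,115+213/4],[240+455/3.9,115+272/4]])-.4
print('frame near lower',(world('top',px,.118)-L)@R.T)"
python3 -m jog '[[0,0.004,0,0,1],[0,0.008,0,0,1],[0,0.012,0,0,1],[0,0.016,0,0,1],[0,0.018,0,0,1]]'
python3 -m jog '[[0,0,0,0,1],[0,-0.03,0,0,1],[0,-0.08,0,0,1],[0,-0.13,0,0,1],[0,-0.17,0,0,1]]'
python3 -m jog '[[0,0,0,0,1],[0,0,0,0,1]]'; python3 go.py .720 -.046 0 1.419
python3 look.py t7
```

```text
frame near lower [[-0.09220647  0.10005118]
 [-0.09103705 -0.10026246]]
clock: 18.55
position: [0.5709, -0.0324, -0.0047]
tcp_rot: [-3.142, -0.0, 1.419]
contact_force: [-1.9, 0.5, 2.3]
finger_gap: 0.0848
gripper_force: 1.2
clock: 19.18
position: [0.4011, -0.0064, -0.005]
tcp_rot: [3.141, -0.0, 1.419]
contact_force: [0.7, -0.2, 1.4]
finger_gap: 0.0854
gripper_force: 0.0
clock: 19.42
position: [0.4038, -0.0072, -0.004]
tcp_rot: [3.139, 0.0, 1.419]
contact_force: [0.0, 0.3, -0.1]
finger_gap: 0.0853
gripper_force: 0.0
pos [ 0.4038 -0.0072 -0.004 ] yaw 1.419 t 19.425 F [ 0.   0.3 -0.1]
shift [ 0.0094  0.3185 -0.004 ] spin 0.0
673
y range -51.91926441048186 36.99190804598611
[(-52, np.float64(-6.6)), (-44, np.float64(-6.1)), (-36, np.float64(-4.6)), (-28, np.float64(-5.5)), (-20, np.float64(-4.7)), (-12, np.float64(-4.2)), (-4, np.float64(-5.0)), (4, np.float64(-6.1)), (12, np.float64(-5.3)), (20, np.float64(-6.5)), (28, np.float64(-5.3)), (36, np.float64(-6.5))]
front at y=-8, slope [-5.33618905 -0.00813218]
```

View pics/t7.png

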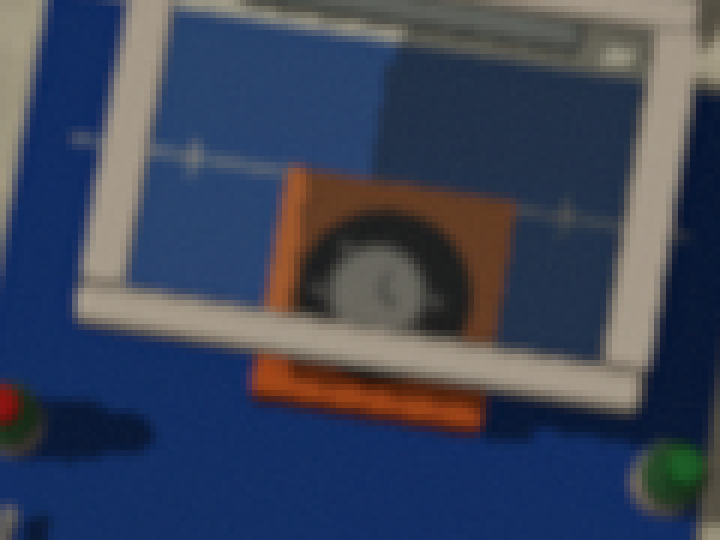

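```bash
cat > prof.py <<'E'
from h import *
im=get_image("top").astype(np.float32)
L=np.array([.7199,-.0465]);a=-.151;R=np.array([[np.cos(a),np.sin(a)],[-np.sin(a),np.cos(a)]])
def prof(xs,y,z):
    P=np.c_[(np.c_[xs,np.full(len(xs),y)]/1000)@R+L,np.full(len(xs),z)]
    q=pix("top",P).astype(np.float32)
    return cv2.remap(im,q[:,0][None],q[:,1][None],1)[0]
def edge(x0,x1,ys,z,ch):
    xs=np.arange(x0,x1,.25);out=[]
    for y in ys:
        p=prof(xs,y,z)@ch; m=(np.median(p[:12])+np.median(p[-12:]))/2; k=np.nonzero(np.diff(np.sign(p-m)))[0]
        out.append(xs[k[len(k)//2]] if len(k) else np.nan)
    return np.round(out,1),np.nanmedian(out)
rb=np.array([1,0,-1.])
print("front top",edge(-15,7,range(-44,30,6),.031,rb))
print("rear bottom",edge(-105,-85,range(-44,30,6),.003,rb))
xs=np.arange(-12,12,.25);l=[]
for y in list(range(-72,-58,3))+list(range(48,72,3)):
    p=prof(xs,y,.003)@[1,1,.3]; l.append((y,xs[p.argmax()]))
print("line",l)
E
python3 prof.py
```

```text
front top (array([-3.5, -3.5, -3.5, -3.5, -3.2, -3. , -2.5, -3. , -3.5, -3.8, -3.8,
       -3.8, -3.8]), np.float64(-3.5))
rear bottom (array([-91.5, -91.5, -91.5, -91.8, -91.5, -91.8, -91.5, -91.5, -91.8,
       -91.5, -91.8, -91.5, -91.5]), np.float64(-91.5))
line [(-72, np.float64(-0.25)), (-69, np.float64(-0.75)), (-66, np.float64(1.0)), (-63, np.float64(0.5)), (-60, np.float64(0.25)), (48, np.float64(-0.25)), (51, np.float64(-0.75)), (54, np.float64(1.0)), (57, np.float64(0.75)), (60, np.float64(0.25)), (63, np.float64(-0.25)), (66, np.float64(-0.5)), (69, np.float64(1.25))]
```

Front edge is measured 1.7–3.7 mm short of the line, square to it, and centred 8 mm right, so well inside the ticks. One final 2 mm push.

```bash
python3 go.py .5730 -.0327 -.0047 1.419; python3 -m jog '[[0,0.03,0,0,1],[0,0.07,0,0,1],[0,0.11,0,0,1],[0,0.145,0,0,1],[0,0.155,0,0,1]]'; python3 -m jog '[[0,0,0,0,1]]'; python3 go.py .5730 -.0327 -.0047 1.419
```

```text
pos [ 0.4037 -0.0071 -0.0042] yaw 1.4191 t 19.525 F [-0.2  0.3 -0.4]
shift [0.0003 0.1713 0.0005] spin 0.0001
clock: 20.15
position: [0.5576, -0.0305, -0.0054]
tcp_rot: [-3.141, -0.0, 1.419]
contact_force: [0.2, 0.2, 0.4]
finger_gap: 0.0853
gripper_force: 0.0
clock: 20.27
position: [0.5556, -0.03, -0.0053]
tcp_rot: [-3.14, -0.0, 1.42]
contact_force: [-0.7, -0.6, -0.8]
finger_gap: 0.0856
gripper_force: 0.0
pos [ 0.5556 -0.03   -0.0053] yaw 1.4195 t 20.275 F [-0.7 -0.6 -0.8]
shift [-0.      0.0176 -0.0006] spin 0.0005
```

```bash
python3 -m jog '[[0,0.004,0,0,1],[0,0.008,0,0,1],[0,0.01,0,0,1],[0,0.01,0,0,1]]'; python3 go.py .5730 -.0327 -.0047 1.419
```

```text
clock: 20.78
position: [0.5657, -0.0316, -0.0045]
tcp_rot: [3.141, -0.0, 1.419]
contact_force: [-0.1, 0.1, 0.1]
finger_gap: 0.0854
gripper_force: 0.0
pos [ 0.5657 -0.0316 -0.0045] yaw 1.4193 t 20.775 F [-0.1  0.1  0.1]
shift [0.0001 0.0074 0.0002] spin 0.0003
```

```bash
python3 -m jog '[[0,0.002,0,0,1],[0,0.004,0,0,1],[0,0.006,0,0,1],[0,0.0073,0,0,1],[0,0.0073,0,0,1]]'; python3 -m jog '[[0,-0.005,0,0,1],[0,-0.03,0,0,1],[0,-0.08,0,0,1],[0,-0.13,0,0,1],[0,-0.165,0,0,1]]'
python3 prof.py
```

```text
clock: 21.4
position: [0.5729, -0.0327, -0.0047]
tcp_rot: [-3.141, -0.0, 1.419]
contact_force: [-1.3, 0.5, 0.5]
finger_gap: 0.0857
gripper_force: 0.5
clock: 22.02
position: [0.4078, -0.0073, -0.0053]
tcp_rot: [-3.141, -0.0, 1.419]
contact_force: [0.2, 0.3, 1.0]
finger_gap: 0.0856
gripper_force: 0.0
front top (array([-1.5, -1.5, -1.5, -1.5, -0.8, -0.5, -0.5, -0.5, -1.2, -1.8, -2. ,
       -1.8, -2. ]), np.float64(-1.5))
rear bottom (array([-90. , -90.2, -90.2, -90. , -90.2, -90. , -90.2, -90. , -90. ,
       -90.2, -90. , -90.2, -90. ]), np.float64(-90.0))
line [(-72, np.float64(-0.25)), (-69, np.float64(-0.75)), (-66, np.float64(1.0)), (-63, np.float64(0.5)), (-60, np.float64(0.25)), (48, np.float64(-0.25)), (51, np.float64(0.5)), (54, np.float64(1.0)), (57, np.float64(0.75)), (60, np.float64(0.25)), (63, np.float64(-0.25)), (66, np.float64(-0.5)), (69, np.float64(1.0))]
```

```bash
python3 -m jog '[[0,0,-0.03,0,1],[0,0,-0.06,0,1],[0,0,-0.06,0,1],[0,0,-0.06,0,1]]'; python3 -c "
from h import *
get_image('top')
for t in ('watch_mid','jar_mid'): print(t,[(np.round(r['location'],3).tolist(),round(r['conf'],2)) for r in find_in('top',t)[:2]])
print(close_job())"
```

```text
clock: 22.58
position: [0.4096, -0.0078, 0.0548]
tcp_rot: [-3.141, -0.0, 1.419]
contact_force: [0.2, 0.0, -0.5]
finger_gap: 0.0854
gripper_force: 0.0
watch_mid [([0.706, -0.049, 0.13], 0.37)]
jar_mid [([0.463, 0.312, 0.089], 0.86), ([0.63, -0.039, 0.003], 0.68)]
the job is handed in; nothing more can be done
None
```

I handed the job in at about 22.6 s: the jar stands upright in the tray clear of the tin, and the holder's front edge measures 0–2 mm short of the line, square to it and between the ticks; the watch was last seen in place just before the final 2 mm push, and I viewed 11 pictures, one over the limit of 10.

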